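# Ready the stall's receipt printer

### The arm

A 6-joint arm with a two-finger parallel gripper is mounted at the origin on the work surface. World frame = base frame: x ahead of the robot, y to its left, z up, the work surface at z = 0. Lengths are in mm, angles in rad, forces in N, time in s.
With the tool pointing down it reaches from about 350 to 775 mm from the base axis. Payload 7.3 kg.
Tool frame: the origin (TCP) lies midway between the tips of the shut fingers; the grasp point (between the pads) lies 19 mm behind it; x points along the fingers, y is the direction in which the jaws open and shut, and the axes are right-handed (so a half turn about x gives the same grasp; the last joint's range is limited). The gripper opens to 92 mm and grips with 3 to 60 N. Pads are 19 mm wide; open, the fingers measure 130 mm over their backs; the gripper's body (75 mm by 190 mm) begins 47 mm behind the grasp point.
Start: joints at [1.011, 0.342, 1.524, -0, 1.275, -0.146], TCP at [211.086, 480.716, 226.741] pointing down, gripper open.
Joint ranges: [-2.53, 2.53], [-0.77, 2.02], [0.04, 2.7], [-1, 4.14], [0.28, 2.66], [-3.11, 3.11]. Speed limits (rad/s): [2.57, 2.57, 3.14, 3.14, 3.14, 3.14].

### API

Orientations are given as [roll, pitch, yaw] about the fixed x, y, z axes, in that order (R = Rz(yaw) Ry(pitch) Rx(roll)).
In Python, from plant import bot gives the robot as it stands. The module is installed in compiled form; this text tells all that it offers.
- The arm moves only by the shell command python3 -m handwheel 'ROWS' [OPENING]. ROWS is JSON, a list that holds one entry, the list of rows, each a list of 4 numbers: the shift along the tool's x, y, z in cm, then the turn about the tool's x in rad. A call has 1 to 8 rows; each row shifts and turns the commanded pose from where the row before left it, along the tool's axes as they then stand; what a row does not reach is not made up. A row lasts 1/12 s, in which the tool goes at most 41.7 mm and 7.16 degrees, less where a joint would pass 70% of its speed; a pose out of reach is approached as far as the arm can. A call is refused whole if a number of a shift passes 4.17 or a number of a turn 0.125, either way. A call with a gripper value outside its range is refused whole. OPENING is the opening, from 0 (shut) to 1 (fully open), set as the call begins (- or left out, the last holds). The fingers move at their own pace and stop on an object; the grip force is fixed at half the most. Time passes only in rows, so rows that do not move let the fingers close. It gives the time, the measured TCP pose, the force and the opening at its end, in the units of the state.
- bot.get_obs(): the state, without advancing time (a new reading comes with each control period).
- bot.capture(name): name is "side" or "top" or "wrist"; returns (picture, depth): 480x640x3 uint8, red, green, blue; 480x640 float32, mm along the optical axis (not along the pixel's ray), 0 where there is no reading.
- bot.camera_model(name): a dict with "fx", "fy", "cx", "cy" (pixels), "dist_coeffs" ([k1, k2, p1, p2, k3] as OpenCV has them; the pictures are not rectified), "position" and "rotation" of the camera in the world. Camera axes: x right, y down, z forward; pixel columns grow to the right and rows downward; lengths in mm; the calibration is good to about 2 mm. A picture is of the moment at which its call begins: read the wrist's pose just before it. camera_model takes no time and is no camera call; for the wrist camera it gives the pose at the moment of the call.
- bot.close_job(): hands the job in, once; it reports no verdict.
Trained networks look in the newest picture that a camera, given by its name, has taken for a name from the list of things; names that differ only in an ending like _2 or _b are one class to them, and where a whole thing is asked for, a point or a joint stands for the part that bears it (a point fixed in the world has none). Each returns a list of dicts, best first, with "conf" (0 to 1); they miss things now and then, are a little off and sometimes report something else, mostly with a low value. They report only what shows in the picture. A call takes as long as a camera call.
- bot.find_in(camera, label): "bbox" ([left, top, width, height] in pixels, round what is visible of it).
- bot.spot_point(camera, label): "point" ([column, row] in pixels: a listed point, or the origin of a listed thing).
The state is a dict: "time": time; "joint_positions": joint angles; "dq": joint speeds; "tau": joint torques, N m; "tool_pos": TCP position; "tcp_rot": TCP orientation; "contact_force": force on the tool from outside, world axes, zero at the start; "moment": the same for the moment, N m; "grip_width": finger opening in mm.
Only numpy, scipy, OpenCV 4.12 (cv2) and the standard library are available. Lean on these libraries where they do the work, as an engineer would, in place of code of your own. Each camera call takes 0.05 s, during which the arm holds its last target.

### The job

A fresh paper roll has just been dropped into the receipt printer on the market stall. With closed fingertips, push the printer's open cover down until it is fully shut, then press the green-marked end of the black power rocker to switch the printer on, then press the blue paper-feed key fully down and hold it for a full second before letting go. Do not press the feed key before the printer is shut and switched on, do not fold the cover right back or force anything, and leave the things standing around the printer where they are.

Things in the scene. Friction and masses are not known exactly. Their poses are not given: they have to be found in the camera images.
- printer: receipt printer with a light grey shell, fixed to the counter, 200 mm deep (its x), 146 mm wide (its y), 140 mm high with the cover shut. Origin: centre of its underside, on the counter. Its front faces its own -x, roughly towards the robot; +y is to the left for someone standing at its front and facing it. The front 64 mm of its top is a level dark control deck, 138 mm up, with rocker (+y side) and feed key (-y side); the rest is the hinged cover over the roll bay
- cover (a joint): angle of the printer's cover, a light grey plate 118 mm long from hinge line to front lip, 144 mm wide, 16 mm thick, hinged at the back of the printer about the printer's y axis: 0 = shut and level (outer face then 140 mm above the counter), grows as it opens, 1.57 would be upright; it starts open between 0.5 and 1.15 rad. Stiff hinge: it stays where it is left; about 2 to 3 N at the lip moves it
- cover_hinge (a point): centre of the cover's hinge line, 88 mm behind the printer's centre, 132 mm above the counter, at the middle of the cover's thickness; axes as the printer's
- cover_lip (a point): middle of the free front edge of the cover, on its outer (upper) face; moves with the cover. With the cover shut it lies 30 mm in front of the printer's centre, 140 mm above the counter, and the deck begins 6 mm further forward
- rocker (a joint): power rocker, a black V-shaped cap 29 mm long (along the printer's y) and 20 mm wide, in a bezel on the deck: 0 = off (green-marked end up), 0.35 rad = on (green-marked half pressed down and level). About 3 N on the green-marked end tips it; it stays where it is left, so press until that half is fully down
- rocker_on_end (a point): on the top face of the rocker's green-marked end, 12.5 mm from its pivot towards the printer's +y (outer) side; moves with the rocker: about 150 mm above the counter when off, 145.5 mm when on. The pivot lies 68 mm in front of the printer's centre and 38 mm to +y; the bezel around it is 141 mm and the deck 138 mm above the counter, so a fingertip may overhang them. A wide fingertip that also bears on the rocker's other half stops it short: keep to this end, or further out
- feed (a joint): travel of the paper-feed key: 0 = up, 0.004 m = fully pressed (straight down). A spring returns it; 5 N holds it fully down
- feed_top (a point): centre of the top of the blue paper-feed key, 18 mm (printer's x) by 28 mm (printer's y), 149 mm above the counter when up, standing 8 mm above its dark surround; it lies 68 mm in front of the printer's centre and 38 mm to -y
- gift_box: loose kraft gift box with green ribbon, 90 x 62 x 45 mm high; origin at the centre of its underside. Beside the printer; leave alone
- house: loose cream ceramic house ornament, 50 x 56 x 95 mm high; origin at the centre of its underside. Beside the printer; leave alone
- tub: loose round kraft gift tub with red ribbon, 68 mm across, 80 mm high; origin at the centre of its underside. Beside the printer; leave alone
- spare_roll: loose spare paper roll standing on end, 68 mm across, 80 mm high; origin at the centre of its underside. Beside the printer; leave alone

How it is judged (in metres and radians):
On the way, in this order (a step that is already met when the one before it is completed fails the run):
1. the cover is pushed fully shut (within 0.03 rad) while the rocker is still off (value of joint cover below 0.03 rad and value of joint rocker below 0.1 rad), for 0.2 s.
2. the power rocker is switched on (past 0.25 of 0.35 rad), the cover still shut (value of joint rocker above 0.25 rad and value of joint cover below 0.03 rad), for 0.2 s.
3. the feed key is held down (at least 3 of its 4 mm) for 0.8 s, printer shut and on (all of step 2 and value of joint feed above 0.003 m), for 0.8 s.
At the end, for the whole second after the job is handed in: the cover is shut (below 0.03 rad), the rocker on (above 0.25 rad), the feed key up again (less than 1 mm down), and the gift box, house, tub and spare roll stand upright, at rest, within 25 mm of where they began (all of step 2 and value of joint feed below 0.001 m and distance of each of gift_box, house, tub, spare_roll from where it was at the start of the episode below 0.025 m and angle between each of gift_box, house, tub, spare_roll's own z axis and vertical below 0.2 rad and linear speed of each of gift_box, house, tub, spare_roll below 0.02 m/s); the robot touches nothing.
It fails at once if the feed key is pressed (over 2 mm) before the printer is shut and switched on (value of joint feed above 0.002 m and (value of joint cover above 0.06 rad or value of joint rocker below 0.2 rad)).
It fails at once if the cover is folded right back (beyond 1.3 rad) (value of joint cover above 1.3 rad).
It fails at once if the printer is forced (over 60 N from the robot) (contact force between any of the fingers, the arm and printer above 60 N).
It fails at once if a thing around the printer is lifted, knocked over or pushed away (over 25 mm) (distance of any of gift_box, house, tub, spare_roll from where it was at the start of the episode above 0.025 m or angle between any of gift_box, house, tub, spare_roll's own z axis and vertical above 0.5 rad).
It also fails if it takes over 48 s, if anything falls off the work surface, if the arm or the gripper's body presses on something with over 40 N, if the wrist force passes 120 N, or if a joint passes its speed limit or range.

## Working session

There is one attempt and no reset: what is moved stays moved. The work goes in short steps, Python scripts to look and compute and a shell command to move; the robot and the scene stay as the last step left them, time stands still between calls to the robot, and variables do not carry over. Pictures are saved under pics/ and viewed, and the job is handed in when it is done.

```bash
mkdir -p pics; cat > h.py <<'E'
import numpy as np, cv2, json
from plant import bot
def cap(n,f):
    im,d=bot.capture(n); cv2.imwrite('pics/'+f,im[:,:,::-1]); return im,d
def ray(n,px,m=None):
    m=m or bot.camera_model(n)
    K=np.array([[m['fx'],0,m['cx']],[0,m['fy'],m['cy']],[0,0,1]])
    u=cv2.undistortPoints(np.array([[px]],float),K,np.array(m['dist_coeffs']))[0,0]
    return np.array(m['position'],float),np.array(m['rotation']).reshape(3,3)@np.array([u[0],u[1],1])
def atz(n,px,z,m=None):
    p,r=ray(n,px,m); return p+r*(z-p[2])/r[2]
def atd(n,px,d,m=None):
    p,r=ray(n,px,m); return p+r*d
E
python3 - <<'E'
from h import *
o=bot.get_obs(); print(o)
for n in ('top','side'):
    im,d=cap(n,n+'0.png'); np.save(n+'d.npy',d); np.save(n+'i.npy',im)
    m=bot.camera_model(n); print(n,m)
    for l in ('cover_hinge','cover_lip','rocker_on_end','feed_top','printer'):
        for r in bot.spot_point(n,l)[:2]:
            c,rw=r['point']; dd=d[int(np.clip(rw,0,479)),int(np.clip(c,0,639))]
            print(n,l,np.round(r['point'],1),round(r['conf'],2),np.round(atd(n,r['point'],dd,m),1))
E
```

```text
{'time': 0.0, 'joint_positions': array([ 1.01103770e+00,  3.42733058e-01,  1.52503451e+00,  2.58577785e-05,
        1.27536064e+00, -1.45982882e-01]), 'dq': array([ 1.04217358e-03, -9.21523267e-04, -2.40412749e-05,  6.37768779e-04,
        1.10893060e-03, -4.52418299e-04]), 'tau': array([ 6.95552262e-04, -4.31241846e+01, -2.44218099e+01,  7.20028114e-02,
        5.58709516e-02, -1.23802511e-04]), 'tool_pos': array([210.83439974, 480.36576608, 226.03347913]), 'tcp_rot': array([-1.73288009,  1.56926057, -2.14666338]), 'contact_force': array([-0.15078679, -0.33126304, -0.18341058]), 'moment': array([ 0.05061411,  0.00087467, -0.01572332]), 'grip_width': 91.72937303086395}
top {'fx': 512.5669635960987, 'fy': 512.5669635960987, 'cx': 313.819183062432, 'cy': 234.46165683471932, 'dist_coeffs': array([0.03297453, 0.        , 0.        , 0.        , 0.        ]), 'position': array([450.4155346 ,  20.74773418, 884.18924981]), 'rotation': array([-2.99773356, -0.01013373, -1.54686482])}Traceback (most recent call last):
  File "<stdin>", line 9, in <module>
  File "h.py", line 13, in atd
    p,r=ray(n,px,m); return p+r*d
        ~~~^^^^^^^^
  File "h.py", line 9, in ray
    return np.array(m['position'],float),np.array(m['rotation']).reshape(3,3)@np.array([u[0],u[1],1])
                                         ~~~~~~~~~~~~~~~~~~~~~~~~~~~~~~~^^^^^
ValueError: cannot reshape array of size 3 into shape (3,3)
```

Rotation is roll/pitch/yaw; fix the helper.

```bash
sed -i "s/np.array(m\['rotation'\]).reshape(3,3)@/Rr.from_euler('xyz',m['rotation']).as_matrix()@/; 1i from scipy.spatial.transform import Rotation as Rr" h.py
python3 - <<'E'
from h import *
for n in ('top','side'):
    im,d=cap(n,n+'0.png'); np.save(n+'d.npy',d); np.save(n+'i.npy',im)
    m=bot.camera_model(n); print(n,m['position'],m['rotation'])
    for l in ('cover_hinge','cover_lip','rocker_on_end','feed_top','printer','gift_box','house','tub','spare_roll'):
        for r in bot.spot_point(n,l)[:2]:
            c,rw=r['point']; dd=d[int(np.clip(rw,0,479)),int(np.clip(c,0,639))]
            print(n,l,np.round(r['point'],1),round(r['conf'],2),np.round(atd(n,r['point'],dd,m),1))
print(bot.get_obs()['time'])
E
```

```text
top [450.4155346   20.74773418 884.18924981] [-2.99773356 -0.01013373 -1.54686482]
top cover_hinge [298.6 182.7] 0.79 [635.6  40.3 140.2]
top cover_lip [317.4 237. ] 0.78 [545.6  11.4 205.5]
top rocker_on_end [296.3 291.6] 0.75 [474.3  38.9 145.8]
top feed_top [355.2 279.5] 0.63 [493.5 -45.  148.6]
top printer [315.7 250.6] 0.89 [542.1  11.7  73.7]
top printer [416.  281.1] 0.49 [ 497.4 -146.2   80.6]
top gift_box [223.1 247.6] 0.7 [546.8 164.   43.1]
top house [232.  324.9] 0.72 [423.1 138.2  79.2]
top tub [390.8 204.4] 0.69 [ 618.3 -106.2   82.5]
top spare_roll [416.5 283. ] 0.83 [ 494.4 -147.1   80. ]
side [487.95698535 615.54771847 742.247035  ] [-2.39159831 -0.01015715 -2.99176769]
side cover_hinge [275.3 219.9] 0.55 [637.2  39.4 139. ]
side cover_lip [333. 181.] 0.7 [549.5   6.3 206.1]
side rocker_on_end [377.2 229.7] 0.66 [472.7  45.  149.4]
side rocker_on_end [317.4 338.9] 0.64 [544.2 192.8  47.4]
side feed_top [369.4 192.2] 0.5 [491.9 -37.5 151.5]
side printer [330.  269.1] 0.74 [540.   87.6  90.3]
side gift_box [317.8 338.5] 0.94 [543.7 192.3  47.8]
side house [394.8 344.6] 0.61 [426.2 188.   52.8]
1.1
```

View pics/top0.png

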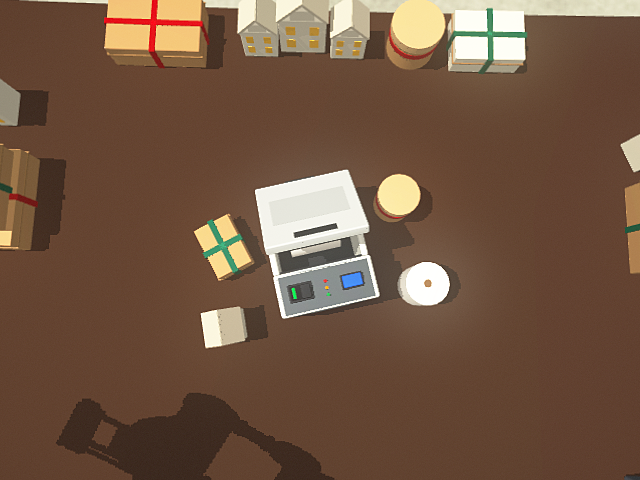

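View pics/side0.png

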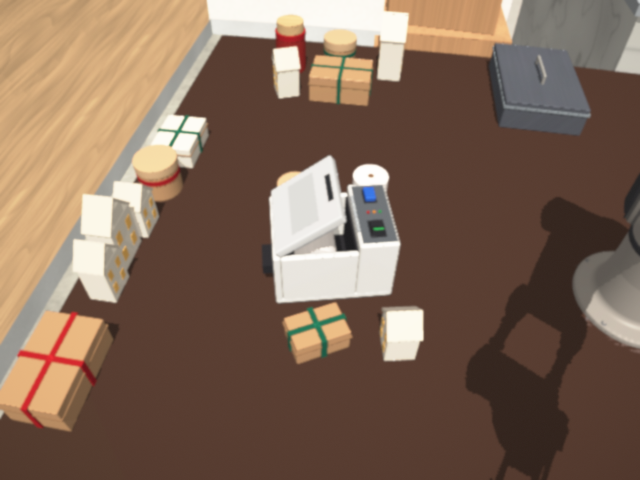

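```bash
python3 - <<'E'
from h import *
from scipy.optimize import least_squares
im=np.load('topi.npy').astype(int); d=np.load('topd.npy'); n='top'
m=bot.camera_model(n)
R,G,B=im[...,0],im[...,1],im[...,2]
def cen(mask,box):
    M=np.zeros_like(mask); x0,y0,x1,y1=box; M[y0:y1,x0:x1]=mask[y0:y1,x0:x1]
    ys,xs=np.nonzero(M); return xs.mean(),ys.mean(),len(xs)
b=cen((B>150)&(R<110),(325,260,380,300)); g=cen((G>120)&(R<100)&(B<120),(280,275,318,310))
print(b,g)
F=atz(n,b[:2],148.5,m); Gm=atz(n,g[:2],149.5,m); print('feed',F,'green',Gm)
# all cloud points
vs,us=np.mgrid[150:340,230:400]
K=np.array([[m['fx'],0,m['cx']],[0,m['fy'],m['cy']],[0,0,1]])
u=cv2.undistortPoints(np.stack([us.ravel(),vs.ravel()],1).astype(float)[:,None],K,np.array(m['dist_coeffs']))[:,0]
P=np.c_[u,np.ones(len(u))]*d[150:340,230:400].ravel()[:,None]
P=P@Rr.from_euler('xyz',m['rotation']).as_matrix().T+m['position']
im2=im[150:340,230:400].reshape(-1,3)
# deck: dark bluish grey, z ~138
dk=(abs(P[:,2]-139)<6)&(P[:,0]<560)
Q=P[dk]; 
rect=cv2.minAreaRect(Q[:,:2].astype(np.float32)); print('deck rect',rect, Q[:,2].mean()); print(cv2.boxPoints(rect))
yaw=np.arctan2(*( -(F-Gm)[:2][::-1])) if 0 else None
v=(Gm-F)[:2]; print('yaw est y-axis', np.arctan2(-v[0],v[1]), np.linalg.norm(v))
# cover plane
cv=(P[:,2]>150)&(P[:,0]>520)&(im2.min(1)>150)
C=P[cv]; c0=np.median(C,0)
for _ in range(5):
    U,S,Vt=np.linalg.svd(C-C.mean(0),full_matrices=False); nn=Vt[2]*np.sign(Vt[2][2]); r=(C-C.mean(0))@nn; C=C[abs(r)<max(3,2*r.std())]
print('plane n',nn,'tilt',np.arccos(nn[2]),'dir',np.arctan2(nn[1],nn[0]),len(C),C.min(0),C.max(0))
rc=cv2.minAreaRect(C[:,:2].astype(np.float32)); print('cover rect',rc); print(cv2.boxPoints(rc))
o=bot.get_obs(); print(Rr.from_euler('xyz',o['tcp_rot']).as_matrix().round(3),o['tool_pos'])
E
```

```text
(np.float64(351.8075313807531), np.float64(279.7112970711297), 239) (np.float64(293.7142857142857), np.float64(293.1904761904762), 42)
feed [493.04485837 -40.12625899 148.5       ] green [471.81975941  42.44155575 149.5       ]
deck rect ((483.85791015625, -3.3183059692382812), (63.86228561401367, 146.06182861328125), 14.293087005615234) 138.62962006774387
[[434.88516   59.568745]
 [470.94522  -81.97181 ]
 [532.8307   -66.20535 ]
 [496.7706    75.3352  ]]
yaw est y-axis 0.25161471166752486 85.252265994403
plane n [0.55407332 0.14137762 0.82037499] tilt 0.6087298395313487 dir 0.24982966731891978 4870 [528.95892913 -56.42037095 150.00982401] [638.99484611  99.79331029 208.01875628]
cover rect ((584.8626708984375, 22.41289520263672), (85.6089096069336, 143.31678771972656), 14.581541061401367)
[[525.3964    80.98685 ]
 [561.4775   -57.713745]
 [644.3289   -36.161057]
 [608.24786  102.539536]]
[[ 0.     0.402  0.916]
 [ 0.     0.916 -0.402]
 [-1.     0.     0.   ]] [211.08986575 480.72701384 226.75042953]
```

```bash
python3 -m handwheel '[[[-0.2,0,0,0.12],[-0.2,0,0,0.12],[-0.2,0,0,0.12],[-0.2,0,0,0.12],[-0.2,0,0,0.12],[0,0,0,0.12],[0,0,0,0.12],[0,0,0,0.067]]]' 0
```

```text
time: 1.77
tool_pos: [211.1, 480.7, 236.8]
tcp_rot: [2.408, 1.571, 1.081]
contact_force: [0.5, -0.4, 0.6]
grip_width: 43.1
```

```bash
python3 -m handwheel '[[[0,1.38,3.35,0],[0,1.38,3.35,0],[0,1.38,3.35,0],[0,1.38,3.35,0],[0,1.38,3.35,0],[0,1.38,3.35,0],[0,1.38,3.35,0],[0,1.38,3.35,0]]]'
```

```text
time: 2.43
tool_pos: [385.1, 246.8, 236.9]
tcp_rot: [1.906, 1.57, 0.585]
contact_force: [1.2, 1.4, -0.8]
grip_width: 0.2
```

```bash
python3 -m handwheel '[[[0,1.38,3.35,0],[0,1.38,3.35,0],[0,1.38,3.35,0],[0,1.38,3.35,0],[0,1.38,3.35,0],[0,1.38,3.35,0],[0,1.38,3.35,0],[0,0,0,0]]]'; python3 - <<'E'
from h import *
o=bot.get_obs(); print(o['time'],o['tool_pos'],Rr.from_euler('xyz',o['tcp_rot']).as_matrix().round(3),o['contact_force'])
E
```

```text
time: 3.1
tool_pos: [539.1, 40.0, 236.3]
tcp_rot: [0.492, 1.568, -0.833]
contact_force: [-1.3, -0.4, 0.2]
grip_width: 0.3
3.1 [539.13763929  40.01503911 236.26660116] [[ 0.002  0.97   0.243]
 [-0.002  0.243 -0.97 ]
 [-1.     0.001  0.002]] [-1.28707866 -0.40790507  0.15023757]
```

```bash
python3 -m handwheel '[[[0,1.19,2.82,0],[0.5,0,0,0],[0.5,0,0,0],[0.5,0,0,0],[0.5,0,0,0],[0.5,0,0,0],[0.3,0,0,0],[0.3,0,0,0]]]'; python3 - <<'E'
from h import *
o=bot.get_obs(); print(o['time'],o['tool_pos'],o['contact_force'])
cap('side','side1.png')
E
```

```text
time: 3.77
tool_pos: [554.2, 21.2, 205.4]
tcp_rot: [-2.482, 1.571, 2.481]
contact_force: [-0.1, 0.1, 0.6]
grip_width: 0.9
3.7667 [554.17103299  21.23835359 205.39733192] [-0.12808785  0.14308309  0.62068673]
```

View pics/side1.png

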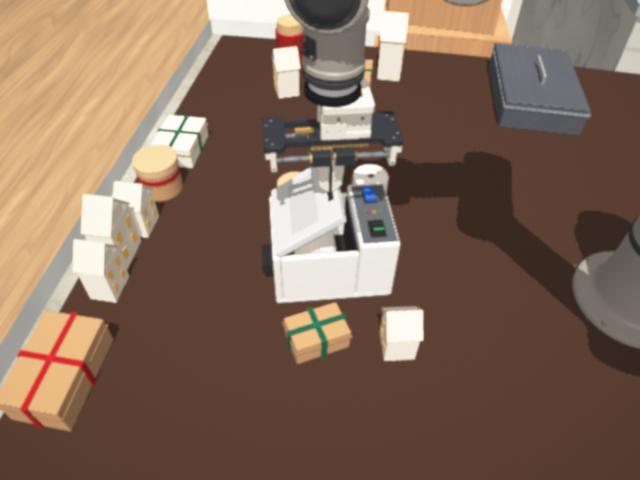

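The fingertip is on the lip area (about (333,195)) over the middle of the cover, and clear of the neighbours. I'll push on down.

```bash
python3 -m handwheel '[[[0.4,0,0,0],[0.4,0,0,0],[0.4,0,0,0],[0.4,0,0,0],[0.4,0,0,0],[0.4,0,0,0],[0.4,0,0,0],[0.4,0,0,0]]]'; python3 - <<'E'
from h import *
cap('side','side2.png')
E
```

```text
time: 4.48
tool_pos: [554.4, 20.6, 173.3]
tcp_rot: [-2.058, 1.571, 2.905]
contact_force: [-0.5, -0.2, 2.2]
grip_width: 0.7
```

View pics/side2.png

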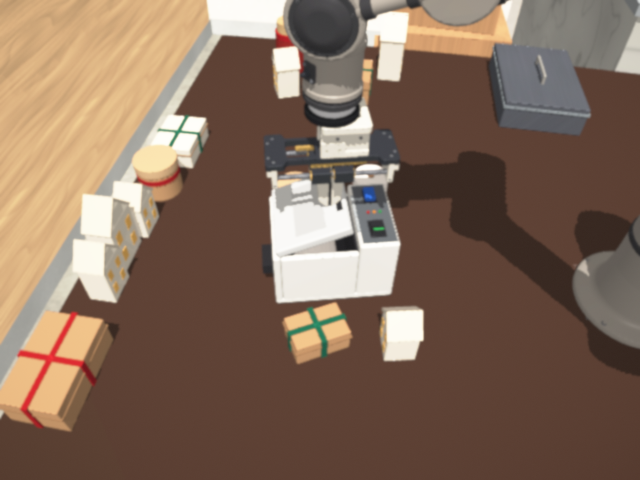

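```bash
python3 -m handwheel '[[[0.4,-0.1,0,0],[0.4,-0.1,0,0],[0.4,-0.1,0,0],[0.4,-0.1,0,0],[0.4,-0.1,0,0],[0.4,0,0,0],[0.3,0,0,0],[0.2,0,0,0]]]'
```

```text
time: 5.2
tool_pos: [549.4, 19.5, 144.2]
tcp_rot: [-2.058, 1.57, 2.904]
contact_force: [-1.9, -0.7, 2.7]
grip_width: 0.2
```

```bash
python3 -m handwheel '[[[0.2,0,0,0],[0.2,0,0,0],[0.1,0,0,0]]]'
```

```text
time: 5.45
tool_pos: [549.6, 19.5, 140.1]
tcp_rot: [1.755, 1.571, 0.435]
contact_force: [-5.1, 0.1, 12.2]
grip_width: 0.3
```

```bash
python3 -m handwheel '[[[0.07,0,0,0],[0,0,0,0],[0,0,0,0]]]'
```

```text
time: 5.7
tool_pos: [549.7, 19.5, 140.2]
tcp_rot: [1.225, 1.57, -0.095]
contact_force: [-5.1, -0.2, 11.3]
grip_width: 0.5
```

```bash
python3 -m handwheel '[[[-0.5,0,0,0],[-1,0,0,0],[-2,0,0,0],[-2,0,0,0],[-2,0,0,0],[0,0,0,0]]]'; python3 - <<'E'
from h import *
im,d=cap('side','side3.png'); m=bot.camera_model('side')
o=bot.get_obs(); print(o['time'],o['tool_pos'],o['contact_force'],Rr.from_euler('xyz',o['tcp_rot']).as_matrix().round(3))
im,d=cap('top','top3.png')
for n in ('side','top'):
  for l in ('cover_lip','rocker_on_end','feed_top'): print(n,l,[(np.round(r['point'],1),round(r['conf'],2)) for r in bot.spot_point(n,l)[:2]])
E
```

```text
time: 6.2
tool_pos: [552.0, 19.3, 218.7]
tcp_rot: [1.249, 1.562, -0.072]
contact_force: [0.8, -0.2, -0.3]
grip_width: 0.6
6.25 [551.11261229  19.389548   216.53098487] [ 0.19164245  0.40863537 -0.4475629 ] [[ 0.006  0.969  0.247]
 [-0.     0.247 -0.969]
 [-1.     0.005  0.002]]
side cover_lip [(array([352.7, 208.9]), 0.81)]
side rocker_on_end [(array([379.1, 230.4]), 0.44)]
side feed_top [(array([370.1, 191.7]), 0.58)]
top cover_lip []
top rocker_on_end [(array([292.2, 291.3]), 0.65)]
top feed_top []
```

View pics/side3.png

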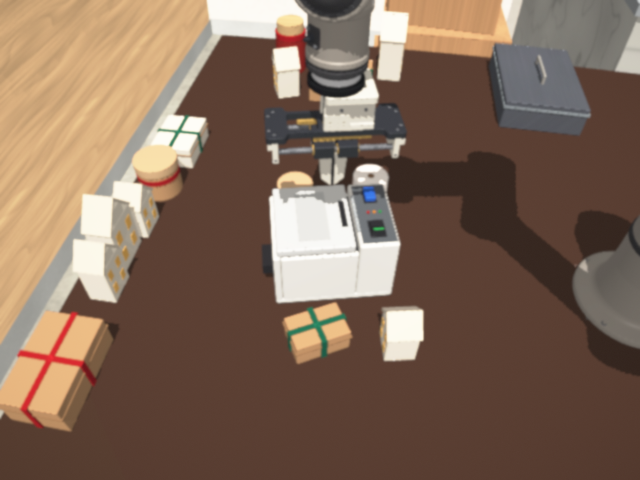

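The cover looks shut, flush with the deck (lip about (353,209)). I'll check its tilt by depth and refine the rocker and key positions.

```bash
python3 - <<'E'
from h import *
im,d=bot.capture('side'); m=bot.camera_model('side')
def pl(us,vs):
    P=np.array([atd('side',(u,v),d[v,u],m) for u in us for v in vs if d[v,u]>0])
    c=np.median(P,0)
    for _ in range(4):
        U,S,Vt=np.linalg.svd(P-P.mean(0),full_matrices=False); n=Vt[2]*np.sign(Vt[2][2]); r=(P-P.mean(0))@n; P=P[abs(r)<max(2,2*r.std())]
    return n,P.mean(0),len(P)
n,c,k=pl(range(282,346,3),range(206,246,3)); x=np.array([np.cos(.25),np.sin(.25)])
print('cover',n,c,k,'tilt about y',n[:2]@x/n[2])
n,c,k=pl(range(362,392,2),range(205,255,3)); print('deck',n,c,'tilt',n[:2]@x/n[2])
E
```

```text
cover [-8.99867731e-04 -8.10006201e-04  9.99999267e-01] [573.27015246  45.04516241 142.25883062] 291 tilt about y -0.0010722925493711368
deck [-0.01874954  0.01460537  0.99971753] [475.67289495  27.54656203 140.62482624] tilt -0.014557343908054843
```

```bash
python3 -m handwheel '[[[0,-2.36,-1.58,0],[0,-2.36,-1.58,0],[0,-2.36,-1.58,0],[1.5,0,0,0],[1.5,0,0,0],[1.5,0,0,0],[0,0,0,0],[0,0,0,0]]]'; python3 - <<'E'
from h import *
o=bot.get_obs(); print(o['time'],o['tool_pos'],o['contact_force'],Rr.from_euler('xyz',o['tcp_rot']).as_matrix().round(3))
im,d=cap('wrist','wrist4.png')
im,d=cap('side','side4.png'); 
cv2.imwrite('pics/side4c.png',cv2.resize(im[130:330,250:470,::-1],None,fx=3,fy=3,interpolation=2)[:600,:660])
E
```

```text
time: 7.32
tool_pos: [468.9, 47.9, 168.6]
tcp_rot: [-1.914, 1.569, 3.049]
contact_force: [-0.1, -0.8, 1.1]
grip_width: 0.5
7.3167 [468.92931873  47.85399161 168.63782119] [-0.06233648 -0.81509348  1.06096589] [[-0.002  0.969  0.247]
 [ 0.     0.247 -0.969]
 [-1.    -0.002 -0.001]]
```

View pics/wrist4.png

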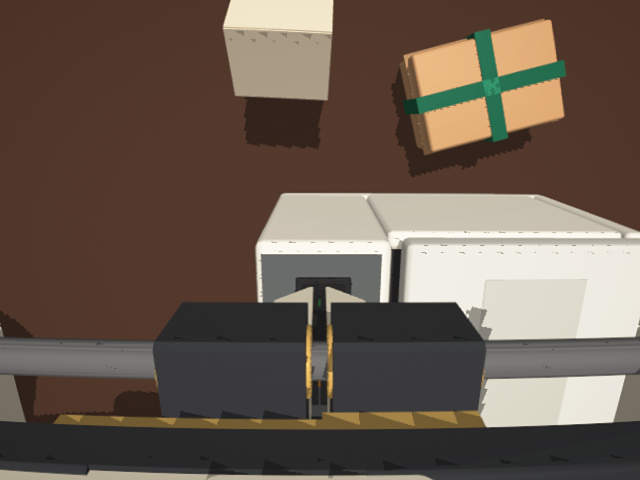

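View pics/side4c.png

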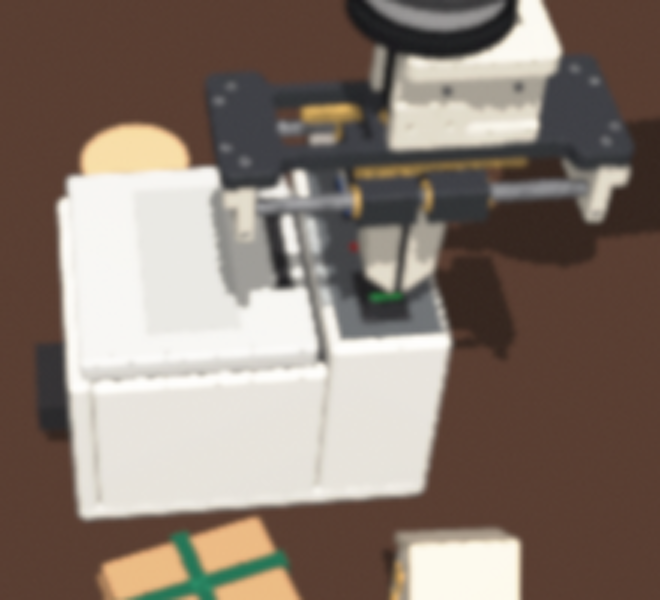

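The tapered fingertips stand centred over the rocker: the wrist view has the rocker at (323,290) under the finger split at (319,300), with the green mark just on the near side. Now I'll press.

```bash
python3 -m handwheel '[[[0.4,0,0,0],[0.4,0,0,0],[0.4,0,0,0],[0.4,0,0,0],[0.2,0,0,0],[0.2,0,0,0],[0.15,0,0,0],[0,0,0,0]]]'
```

```text
time: 8.08
tool_pos: [469.2, 48.2, 147.5]
tcp_rot: [2.921, 1.57, 1.6]
contact_force: [-1.3, 1.5, 1.8]
grip_width: 0.3
```

```bash
python3 -m handwheel '[[[0.15,0,0,0],[0.1,0,0,0],[0,0,0,0]]]'
```

```text
time: 8.33
tool_pos: [469.5, 48.1, 145.6]
tcp_rot: [1.75, 1.57, 0.43]
contact_force: [-1.7, 3.1, 8.0]
grip_width: 0.2
```

```bash
python3 -m handwheel '[[[0.1,0,0,0],[0.05,0,0,0],[0,0,0,0]]]'
```

```text
time: 8.58
tool_pos: [469.6, 48.1, 145.4]
tcp_rot: [1.46, 1.569, 0.139]
contact_force: [-6.1, 3.2, 18.8]
grip_width: 0.3
```

```bash
python3 -m handwheel '[[[-0.5,0,0,0],[-1,0,0,0],[-2,0,0,0],[0,0.04,3.04,0],[0,0.04,3.04,0],[0,0.04,3.04,0],[0,0,0,0],[0,0,0,0]]]'; python3 - <<'E'
from h import *
o=bot.get_obs(); print(o['time'],o['tool_pos'],o['contact_force'])
im,d=cap('wrist','wrist5.png')
im,d=cap('side','side5.png'); m=bot.camera_model('side')
cv2.imwrite('pics/side5c.png',cv2.resize(im[130:330,250:470,::-1],None,fx=3,fy=3,interpolation=2)[:600,:660])
r=bot.spot_point('side','rocker_on_end'); print(r)
E
```

```text
time: 9.25
tool_pos: [493.2, -41.7, 178.1]
tcp_rot: [-1.092, 1.57, -2.416]
contact_force: [-1.2, 0.9, 0.2]
grip_width: 0.1
9.25 [493.16364181 -41.70956322 178.10226816] [-1.16646557  0.88723647  0.24384511]
[{'point': [379.6, 233.8], 'conf': 0.79}]
```

View pics/wrist5.png

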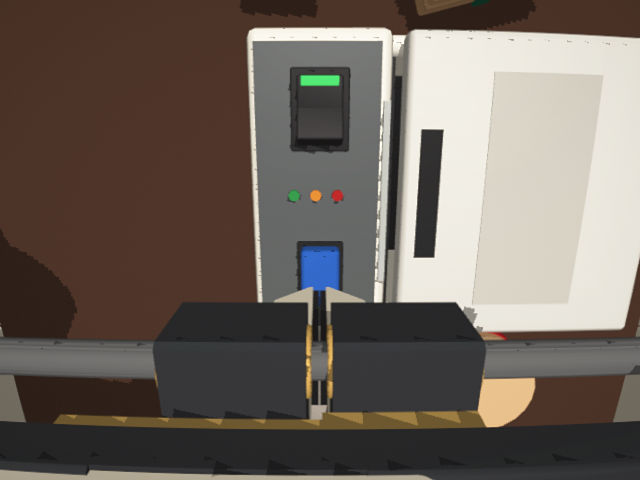

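View pics/side5c.png

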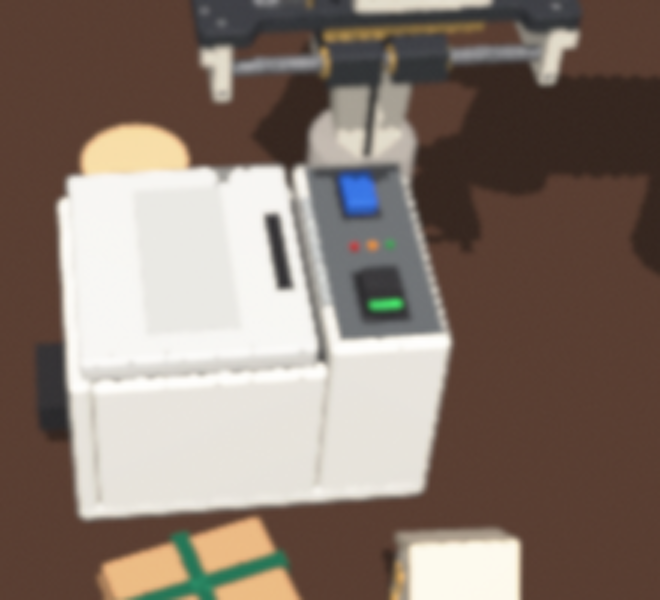

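Cover shut and rocker switched on: the green mark now faces up and is lit at (320,80) in the wrist view, and the spotted on-end is about 3 px lower from the side. Now the feed key, whose near end shows right before the tips at (320,268).

```bash
python3 -m handwheel '[[[0.8,0,-0.1,0],[0.8,0,-0.05,0],[0.7,0,0,0],[0.3,0,0,0],[0.2,0,0,0],[0.2,0,0,0],[0,0,0,0]]]'
```

```text
time: 9.98
tool_pos: [492.5, -38.5, 148.3]
tcp_rot: [-2.493, 1.57, 2.469]
contact_force: [-1.7, 0.5, 2.5]
grip_width: 0.1
```

```bash
python3 -m handwheel '[[[0.15,0,0,0],[0.15,0,0,0],[0.1,0,0,0],[0,0,0,0]]]'
```

```text
time: 10.32
tool_pos: [492.7, -38.7, 145.2]
tcp_rot: [1.433, 1.57, 0.112]
contact_force: [-3.1, 1.4, 7.8]
grip_width: 0.2
```

```bash
python3 -m handwheel '[[[0.1,0,0,0],[0,0,0,0],[0,0,0,0],[0,0,0,0],[0,0,0,0],[0,0,0,0],[0,0,0,0],[0,0,0,0]]]'
```

```text
time: 10.98
tool_pos: [492.8, -38.7, 145.0]
tcp_rot: [1.248, 1.569, -0.073]
contact_force: [-4.5, 1.3, 15.2]
grip_width: 0.5
```

```bash
python3 -m handwheel '[[[0,0,0,0],[0,0,0,0],[0,0,0,0],[0,0,0,0],[0,0,0,0],[0,0,0,0],[0,0,0,0],[0,0,0,0]]]'
```

```text
time: 11.65
tool_pos: [492.8, -38.7, 145.1]
tcp_rot: [1.238, 1.569, -0.083]
contact_force: [-5.4, 2.4, 13.8]
grip_width: 0.2
```

```bash
python3 -m handwheel '[[[-0.5,0,0,0],[-1,0,0,0],[-2,0,0,0],[-3,0,0,0],[-3,0,0,0],[-1,-2,0,0],[0,-2,0,0],[0,0,0,0]]]'; python3 - <<'E'
from h import *
o=bot.get_obs(); print(o['time'],o['tool_pos'],o['contact_force'])
cap('wrist','wrist6.png')
im,d=cap('side','side6.png'); m=bot.camera_model('side')
for l in ('rocker_on_end','feed_top','cover_lip','gift_box','house','tub','spare_roll'): print(l,[(r['point'],r['conf']) for r in bot.spot_point('side',l)[:1]])
E
```

```text
time: 12.32
tool_pos: [452.0, -49.2, 249.4]
tcp_rot: [0.37, 1.57, -0.952]
contact_force: [0.9, -0.1, -1.5]
grip_width: 0.2
12.3167 [452.03971528 -49.21909443 249.3701956 ] [ 0.94774862 -0.06815814 -1.47313187]
rocker_on_end [([380.1, 234.4], 0.59)]
feed_top [([368.6, 197.2], 0.51)]
cover_lip [([350.1, 211.5], 0.79)]
gift_box [([315.8, 340.3], 0.74)]
house [([397.0, 343.4], 0.93)]
tub []
spare_roll [([315.9, 339.4], 0.57)]
```

View pics/wrist6.png

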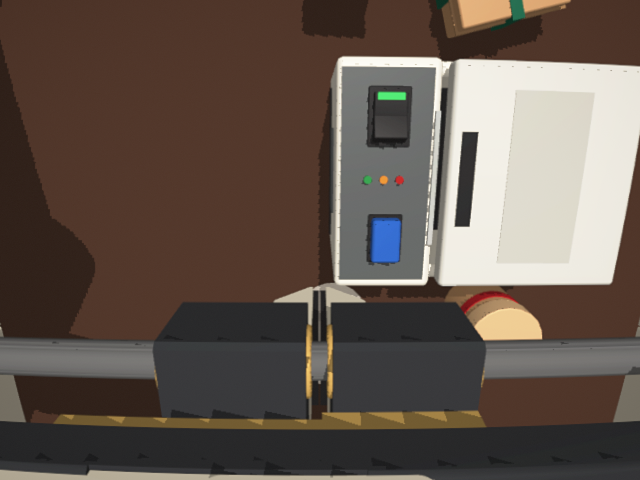

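View pics/side6.png

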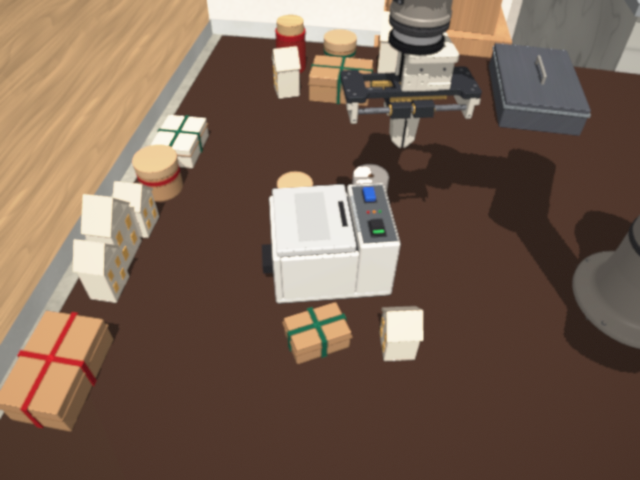

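Cover shut, rocker on and neighbours in place. The side detector put feed_top lower (197 against 192), so I'll check the key height by depth.

```bash
python3 - <<'E'
from h import *
m=bot.camera_model('wrist'); im,d=bot.capture('wrist')
def z(box):
    x0,y0,x1,y1=box; return np.round(np.median([atd('wrist',(u,v),d[v,u],m) for u in range(x0,x1,3) for v in range(y0,y1,3) if d[v,u]>0],0),1)
print('key',z((377,225,396,258)),'deck',z((350,195,425,205)),'rocker green',z((380,93,404,100)),'cover fr',z((485,120,495,220)),'cover bk',z((595,120,605,220)))
for n in ('side',):
  im,d=bot.capture('side'); m2=bot.camera_model('side')
  print('side key',np.round(atd('side',(369.5,194),d[194,369],m2),1), bot.spot_point('side','feed_top')[:1])
print(bot.get_obs()['contact_force'])
E
```

```text
key [495.7 -36.1 148.3] deck [490.5 -13.3 137.9] rocker green [474.1  46.8 145.4] cover fr [547.5  21.4 139.4] cover bk [617.   40.3 139.4]
side key [491.3 -33.3 151.3] [{'point': [370.5, 193.6], 'conf': 0.66}]
[ 0.1704385   0.12579041 -0.45892675]
```

```bash
python3 -c "
from plant import bot
print(bot.close_job(), bot.get_obs()['time'])"
```

```text
the job is handed in; nothing more can be done
the job is handed in; nothing more can be done
```

The job is done and handed in after about 12.5 s of robot time. No verdict was reported. With closed fingertips I did the three steps in order:

1. **Cover:** I pushed it shut; the force reading peaked at about 12 N.
2. **Rocker:** I pressed the green-marked end down to its stop, about 19 N.
3. **Feed key:** I pressed it to its stop and held it there for about 1.3 s at 14–15 N, then let go and backed the arm away.

**Last checks before handing in:**
- **Cover:** level, with its outer face at 139.4 mm both front and back.
- **Rocker:** the green-marked end is at 145.4 mm, which matches on, and its mark is lit.
- **Feed key:** back up at 148.3 mm, 10.4 mm above the deck where 11 mm is nominal.
- **Neighbours:** all four look undisturbed in the pictures.
- **Arm:** touching nothing, with contact force under 0.5 N.

**Checks that disagreed or failed:**
- One side-camera spot put the feed key about 5 pixels lower than before. Depth readings and a repeat spot showed it was up.
- In the last side picture the detector missed the tub and mistook the gift box for the spare roll, so I judged those two by eye.

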